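Gauge a square bar and set the welder's thickness trimmer to match

TASK

Slide the square bar that lies at the mouth of the tapered gauge along the slot until it wedges, and see which colour band its leading end stops at. Then, pressing lightly with the orange plastic tuning tool, turn the slotted trimmer on the yellow welder preset box until its black pointer end is at the patch of that same colour. Leave the bar wedged and put the tool back upright, all the way down, in a free hole of the wooden block, without disturbing the spare bars, the screwdriver, the spray can or the jar.

Things in the scene. Friction and masses are not known exactly. Their poses are not given: they have to be found in the camera images.
- gauge: fixed tapered bar gauge, 6 mm thick dark base plate (x -140 to +160 mm, 140 mm wide), two aluminium jaws 12 mm high on it (tops 18 mm above the bench), symmetric about its x axis. Origin on the bench, +x points into the taper, away from the robot. A flared lead-in, 40 mm wide at x = -15 mm, narrows to the slot's mouth at x = 20 mm; the slot is 15 mm wide there and 5 mm at x = 140 mm
- gauge_mouth (a point): middle of the slot's mouth on the base plate's top, axes as the gauge. A bar T mm thick wedges with its leading end 12 x (15 - T) mm past this point. Painted bands 24 mm long cross the tops of both jaws, from the mouth inwards: red (T = 14), yellow (12), green (10), blue (8), white (6); a wedged bar's leading end lies near the middle of its band
- bar_a_mid (a point): first bar: centre of an offcut of square steel bar 120 mm long, lying along its x. The three look alike; their sections are 8, 10 and 12 mm square (60, 94, 135 g), which is which is not told. Two lie as spares on the gauge's base plate, some 55 mm to either side of its centre line; the one to measure lies in line with the slot (within 10 mm), its leading end 10 to 30 mm short of the mouth
- bar_b_mid (a point): second bar: centre of an offcut of square steel bar 120 mm long, lying along its x. The three look alike; their sections are 8, 10 and 12 mm square (60, 94, 135 g), which is which is not told. Two lie as spares on the gauge's base plate, some 55 mm to either side of its centre line; the one to measure lies in line with the slot (within 10 mm), its leading end 10 to 30 mm short of the mouth
- bar_c_mid (a point): third bar: centre of an offcut of square steel bar 120 mm long, lying along its x. The three look alike; their sections are 8, 10 and 12 mm square (60, 94, 135 g), which is which is not told. Two lie as spares on the gauge's base plate, some 55 mm to either side of its centre line; the one to measure lies in line with the slot (within 10 mm), its leading end 10 to 30 mm short of the mouth
- preset_box: fixed welder preset box, yellow, black top panel, 130 (x) x 170 (y) x 60 mm high; origin at the centre of its underside, z up. The trimmer is at x = -10, y = +30 mm in a grey guard collar (36 mm inside, 41 mm outside, rim 5 mm below the trimmer's top); five colour patches lie 29 mm from the trimmer's axis. A red rocker and a green lamp under 12 mm high at y = -48 mm
- trimmer_slot (a point): centre of the top face of the slotted trimmer, a white plastic dial 21 mm across, 70 mm above the bench, on its axis; the frame turns with the dial: x runs along the slot towards the black end of the dial, its pointer; z up. The slot runs right across, 3.2 mm wide, flared to 8 mm at the top, its floor 6.5 mm below this point
- trimmer (a joint): angle of the trimmer in rad, growing counter-clockwise seen from above, end stops at -2.4 and +2.4; at 0 the pointer points along the box's +x. Patches: white +1.2, blue +0.6, green 0, yellow -0.6, red -1.2. It turns stiffly (about 0.02 N m) and stays where it is left
- tuning_tool_mid (a point): centre of the tuning tool's orange flat handle (22 mm along x, 12 mm along y, 70 mm high). z up; the tool stands blade down in a hole, this point 99 mm above the bench and 94 mm above the blade's tip. Below the handle: a collar 26 mm across, 4 mm thick, resting on the block, a white shank 9 mm across, a flat blade 12 mm wide along x, 2 mm thick along y, 9 mm long. 30 g
- tuning_tool: the same tuning tool, origin at the tip of its blade, same axes; 129 mm long in all, collar underside 55 mm above the tip
- rack_hole0 (a point): mouth of the -y hole of the fixed wooden tool block (60 x 170 x 60 mm high), on its top face 60 mm above the bench. The three holes, 15 mm across and going down to the bench, stand 50 mm apart in a row along the block's y. z up
- rack_hole1 (a point): mouth of the middle hole of the fixed wooden tool block (60 x 170 x 60 mm high), on its top face 60 mm above the bench. The three holes, 15 mm across and going down to the bench, stand 50 mm apart in a row along the block's y. z up
- rack_hole2 (a point): mouth of the +y hole of the fixed wooden tool block (60 x 170 x 60 mm high), on its top face 60 mm above the bench. The three holes, 15 mm across and going down to the bench, stand 50 mm apart in a row along the block's y. z up
- screwdriver_mid (a point): centre of the red round handle (22 mm across, 64 mm high) of a screwdriver standing in another hole of the block, its top 128 mm above the bench; to be left alone
- spray_can_mid (a point): centre of an upright aerosol can, 52 mm across, 145 mm high, standing in a gap beside the work; to be left standing
- jar_mid (a point): centre of an upright closed glass jar, 52 mm across, 85 mm high, standing in another gap beside the work; to be left standing
Not all that is in view belongs to the job. There is more than one size of the tuning_tool; the job needs the largest. Leave any red look-alike of the part that bears bar_a_mid alone.

How it is judged:
On the way, in this order (a step that is already met when the one before it is completed fails the run):
1. the bar has been slid along the gauge slot until it wedges (((x of bar_a_mid in the frame of gauge between 0.038 and 0.062 m and y of bar_a_mid in the frame of gauge between -0.005 and 0.005 m and z of bar_a_mid in the frame of gauge below 0.016 m) or (x of bar_b_mid in the frame of gauge between 0.014 and 0.038 m and y of bar_b_mid in the frame of gauge between -0.005 and 0.005 m and z of bar_b_mid in the frame of gauge below 0.016 m) or (x of bar_c_mid in the frame of gauge between -0.01 and 0.014 m and y of bar_c_mid in the frame of gauge between -0.005 and 0.005 m and z of bar_c_mid in the frame of gauge below 0.016 m))), for 0.2 s.
2. with the bar wedged, the trimmer's pointer is on the colour of the bar's band (within 0.2 rad of its patch) ((((x of bar_a_mid in the frame of gauge between 0.038 and 0.062 m and y of bar_a_mid in the frame of gauge between -0.005 and 0.005 m and z of bar_a_mid in the frame of gauge below 0.016 m) and value of joint trimmer between 0.4 and 0.8 rad) or ((x of bar_b_mid in the frame of gauge between 0.014 and 0.038 m and y of bar_b_mid in the frame of gauge between -0.005 and 0.005 m and z of bar_b_mid in the frame of gauge below 0.016 m) and value of joint trimmer between -0.2 and 0.2 rad) or ((x of bar_c_mid in the frame of gauge between -0.01 and 0.014 m and y of bar_c_mid in the frame of gauge between -0.005 and 0.005 m and z of bar_c_mid in the frame of gauge below 0.016 m) and value of joint trimmer between -0.8 and -0.4 rad))), for 0.2 s.
At the end, for the whole second after the job is handed in: the measured bar stays wedged in the slot (leading end 6 mm short to 18 mm past its wedging place, within 5 mm of the centre line), the trimmer is within 0.2 rad of the patch of that colour, and the tool stands released, still and upright (0.12 rad), down on its collar in a hole of the block ((((x of bar_a_mid in the frame of gauge between 0.038 and 0.062 m and y of bar_a_mid in the frame of gauge between -0.005 and 0.005 m and z of bar_a_mid in the frame of gauge below 0.016 m) and value of joint trimmer between 0.4 and 0.8 rad) or ((x of bar_b_mid in the frame of gauge between 0.014 and 0.038 m and y of bar_b_mid in the frame of gauge between -0.005 and 0.005 m and z of bar_b_mid in the frame of gauge below 0.016 m) and value of joint trimmer between -0.2 and 0.2 rad) or ((x of bar_c_mid in the frame of gauge between -0.01 and 0.014 m and y of bar_c_mid in the frame of gauge between -0.005 and 0.005 m and z of bar_c_mid in the frame of gauge below 0.016 m) and value of joint trimmer between -0.8 and -0.4 rad)) and (horizontal distance between tuning_tool_mid and rack_hole0 below 0.01 m or horizontal distance between tuning_tool_mid and rack_hole1 below 0.01 m or horizontal distance between tuning_tool_mid and rack_hole2 below 0.01 m) and height (world z) of tuning_tool_mid below 0.105 m and angle between tuning_tool_mid's own z axis and vertical below 0.12 rad and linear speed of tuning_tool below 0.02 m/s); the robot touches nothing.
It fails at once if the spray can, the jar or the screwdriver is knocked: shifted by more than 30 mm or tipped (distance of any of spray_can_mid, jar_mid, screwdriver_mid from where it was at the start of the episode above 0.03 m or angle between any of spray_can_mid, jar_mid, screwdriver_mid's own z axis and vertical above 0.4 rad).
It fails at once if a spare bar is shifted as well as the bar being measured (two of the three bars moved by more than 20 mm) (distance of each of bar_a_mid, bar_b_mid from where it was at the start of the episode above 0.02 m or distance of each of bar_a_mid, bar_c_mid from where it was at the start of the episode above 0.02 m or distance of each of bar_b_mid, bar_c_mid from where it was at the start of the episode above 0.02 m).
It fails at once if the gripper's fingers push on the preset box or its trimmer (more than 3 N) (contact force between the fingers and preset_box above 3 N).
It fails at once if the tuning tool is forced down on the trimmer or its box with more than 40 N (contact force between tuning_tool and preset_box above 40 N).
It also fails if it takes over 72 s, if anything falls off the work surface, if the arm or the gripper's body presses on something with over 40 N, if the wrist force passes 120 N, or if a joint passes its speed limit or range.

ROBOT

A 6-joint arm with a two-finger parallel gripper is mounted at the origin on the work surface. World frame = base frame: x ahead of the robot, y to its left, z up, the work surface at z = 0. Lengths are in m, angles in rad, forces in N, time in s.
With the tool pointing down it reaches from about 0.35 to 0.975 m from the base axis. Payload 4.9 kg.
Tool frame: the origin (TCP) lies at the very end of the fingers, on their centre line; the grasp point (between the pads) lies 19 mm behind it; z points along the fingers, y is the line along which they close (so a half turn about z gives the same grasp; the last joint's range is limited). The gripper opens to 85 mm and grips with 20 to 120 N. Pads are 22 mm wide; open, the fingers measure 114 mm over their backs; the gripper's body (76 mm by 85 mm) begins 54 mm behind the grasp point. The pads swing forward as they close: fully open they stand 13 mm farther back than shut.
Start: joints at [-1.433, 0.053, 1.613, -0, 1.476, -0.119], TCP at [0.159, -0.604, 0.231] pointing down, gripper open.
Joint ranges: [-3.01, 3.01], [-1.01, 2.22], [0.06, 2.58], [-1.02, 4.17], [0.09, 2.62], [-3.14, 3.14]. Speed limits (rad/s): [2.57, 2.57, 3.14, 3.14, 3.14, 3.14].

INTERFACE

Orientations are given as a rotation vector (axis times angle).
In Python, from station import * gives the robot as it stands.
- The arm moves only by the shell command python3 -m crank 'ROWS' [OPENING] [FORCE]. ROWS is JSON, a list of rows, each an object with "offset": the shift along the tool's x, y, z in m, a list of three; "twist": the turn, a rotation vector about the tool's x, y, z in degrees, a list of three. In form: [{"offset": [x, y, z], "twist": [rx, ry, rz]}, ...]. A call has 1 to 20 rows; each row is the pose to reach, as a shift and turn from the pose commanded when the call began, along the tool's axes at that moment; what a row does not reach only later rows make up. A row lasts 1/8 s, in which the tool goes at most 62.5 mm and 10.7 degrees, less where a joint would pass 70% of its speed; a pose out of reach is approached as far as the arm can. A call with a gripper value outside its range is refused whole. OPENING is the opening, from 0 (shut) to 1 (fully open), set as the call begins (- or left out, the last holds). The fingers move at their own pace and stop on an object; FORCE is the grip in N (left out, the last holds). Time passes only in rows, so rows that repeat a pose let the fingers close. It gives the time, the measured TCP pose, the force, the opening and the grip force at its end, in the units of the state.
- get_obs(): the state, without advancing time (a new reading comes with each control period).
- get_image(name): name is "scene" or "top" or "wrist"; returns the picture (400x640x3 uint8, red, green, blue); there is no depth.
- get_calibration(name): a dict with "intrinsics" (3x3 intrinsics, pixels), "world_from_camera" (4x4, takes a point from camera to world coordinates); the wrist camera has in their place "tool_from_camera" (4x4, takes a point from camera to tool coordinates, whose origin is the TCP and whose axes are the flange's). Camera axes: x right, y up, looking along -z (the intrinsics and any distortion apply to the point x, -y, -z); pixel columns grow to the right and rows downward; lengths in m; the calibration is good to about 2 mm. A picture is of the moment at which its call begins: read the wrist's pose just before it. get_calibration takes no time and is no camera call.
- finish_job(): hands the job in; it is judged then, once.
Trained networks look in the newest picture that a camera, given by its name, has taken for a name from the list of things; names that differ only in an ending like _2 or _b are one class to them, and where a whole thing is asked for, a point or a joint stands for the part that bears it (a point fixed in the world has none). Each returns a list of dicts, best first, with "confidence" (0 to 1); they miss things now and then, are a little off and sometimes report something else, mostly with a low value. They report only what shows in the picture. A call takes as long as a camera call. They do not tell look-alikes from the thing itself.
- cut_out(query, camera): "region" (400x640 bool, what is visible of it) and "rect" ([centre column, centre row, width, height] in pixels, round what is visible of it).
The state is a dict: "t": time; "q": joint angles; "dq": joint speeds; "effort": joint torques, N m; "tool_pos": TCP position; "tool_rot": TCP orientation; "contact_force": force on the tool from outside, world axes, zero at the start; "wrist_torque": the same for the moment, N m; "opening": finger opening in m; "grip_force": force on a finger pad.
Only numpy, scipy, OpenCV 4.12 (cv2) and the standard library are available. Lean on these libraries where they do the work, as an engineer would, in place of code of your own. Each camera call takes 0.05 s, during which the arm holds its last target. There are 200 camera calls.

## Working session

There is one attempt and no reset: what is moved stays moved. The work goes in short steps, Python scripts to look and compute and a shell command to move; the robot and the scene stay as the last step left them, time stands still between calls to the robot, and variables do not carry over. Pictures are saved under pics/ and viewed, at most 10 in all, crops included, and the job is handed in when it is done.

```bash
mkdir -p pics; ls; python3 - <<'E'
from station import *
import cv2,numpy as np
for n in ("scene","top"):
    im=get_image(n); cv2.imwrite(f"pics/{n}0.png",im[:,:,::-1])
    c=get_calibration(n); print(n,np.round(c["intrinsics"],1).tolist(),np.round(c["world_from_camera"],3).tolist(), [k for k in c])
o=get_obs(); print(o["t"],o["tool_pos"],o["tool_rot"])
print(np.round(get_calibration("wrist")["tool_from_camera"],4).tolist())
E
```

```text
pics
scene [[404.2, 0.0, 316.0], [0.0, 404.2, 194.7], [0.0, 0.0, 1.0]] [[0.172, -0.791, 0.587, 1.006], [0.985, 0.138, -0.103, -0.099], [0.001, 0.596, 0.803, 0.767], [0.0, 0.0, 0.0, 1.0]] ['intrinsics', 'world_from_camera']
top [[367.3, 0.0, 312.6], [0.0, 367.3, 196.2], [0.0, 0.0, 1.0]] [[-0.023, 0.986, -0.166, 0.365], [-1.0, -0.02, 0.015, -0.004], [0.011, 0.167, 0.986, 0.859], [0.0, 0.0, 0.0, 1.0]] ['intrinsics', 'world_from_camera']
0.1 [ 0.15865003 -0.60393177  0.23014416] [-3.11382713e+00 -4.02014374e-01  3.03166014e-05]
[[-0.0002, 0.9443, 0.3291, 0.0841], [1.0, 0.0001, 0.0002, 0.0001], [0.0001, 0.3291, -0.9443, -0.1425], [0.0, 0.0, 0.0, 1.0]]
```

View pics/top0.png

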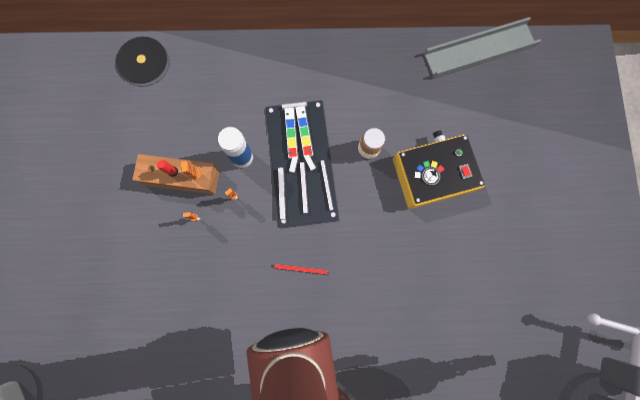

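View pics/scene0.png

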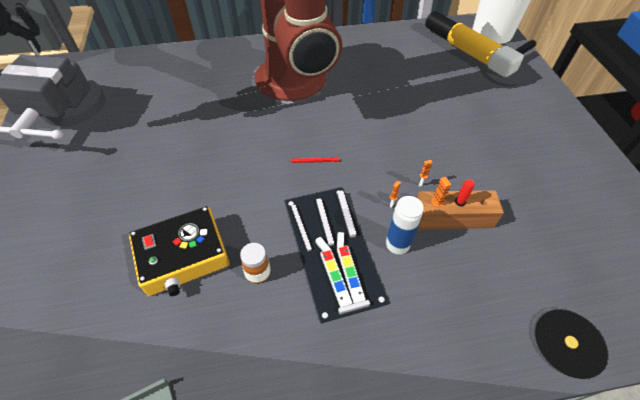

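```bash
cat > h.py <<'E'
from station import *
import numpy as np, cv2
from scipy.spatial.transform import Rotation as R
def cam(name,o=None):
    c=get_calibration(name); K=np.array(c["intrinsics"])
    if name!="wrist": return K,np.array(c["world_from_camera"])
    T=np.eye(4); T[:3,:3]=R.from_rotvec(o["tool_rot"]).as_matrix(); T[:3,3]=o["tool_pos"]
    return K,T@np.array(c["tool_from_camera"])
def p2w(px,z,K,T):
    px=np.atleast_2d(px).astype(float)
    d=np.c_[(px[:,0]-K[0,2])/K[0,0],-(px[:,1]-K[1,2])/K[1,1],-np.ones(len(px))]@T[:3,:3].T
    return T[:3,3]+d*((z-T[2,3])/d[:,2:])
def w2p(P,K,T):
    q=(np.atleast_2d(P)-T[:3,3])@T[:3,:3]
    return np.c_[K[0,2]-K[0,0]*q[:,0]/q[:,2],K[1,2]+K[1,1]*q[:,1]/q[:,2]]
E
python3 - <<'E'
from h import *
im=get_image("top"); K,T=cam("top")
for q,z in [("gauge",.006),("bar_a_mid",.011),("preset_box",.06),("trimmer_slot",.07),("tuning_tool",.1),("screwdriver_mid",.128),("spray_can_mid",.145),("jar_mid",.085),("rack_hole0",.06)]:
    for r in cut_out(q,"top"):
        cnt=cv2.findContours(r["region"].astype(np.uint8),0,1)[0]; c=max(cnt,key=cv2.contourArea)
        (cx,cy),wh,a=cv2.minAreaRect(c); b=cv2.boxPoints(((cx,cy),wh,a))
        print(q,round(r["confidence"],2),np.round(r["rect"]).tolist(),"W",np.round(p2w((cx,cy),z,K,T)[0],3).tolist(),"box",np.round(p2w(b,z,K,T)[:,:2],3).tolist())
a=cv2.resize(im[90:235,255:355],None,fx=4,fy=4,interpolation=cv2.INTER_CUBIC)
b=cv2.resize(im[130:230,125:255],None,fx=3,fy=3,interpolation=cv2.INTER_CUBIC)
d=cv2.resize(im[130:210,390:490],None,fx=3.9,fy=3.5,interpolation=cv2.INTER_CUBIC)
can=np.zeros((580,790,3),np.uint8); can[:,:400]=a; can[:300,400:]=b; can[300:,400:]=d
cv2.imwrite("pics/c1.png",can[:,:,::-1])
E
```

```text
gauge 0.8 [301.0, 164.0, 72.0, 128.0] W [0.589, 0.011, 0.006] box [[0.734, 0.101], [0.752, -0.046], [0.451, -0.076], [0.435, 0.064]]
bar_a_mid 0.64 [327.0, 185.0, 8.0, 47.0] W [0.534, -0.049, 0.011] box [[0.589, -0.037], [0.591, -0.047], [0.48, -0.062], [0.478, -0.052]]
bar_a_mid 0.64 [300.0, 268.0, 49.0, 10.0] W [0.341, 0.015, 0.011] box [[0.345, 0.072], [0.353, 0.071], [0.337, -0.042], [0.329, -0.041]]
preset_box 0.91 [438.0, 172.0, 90.0, 80.0] W [0.56, -0.294, 0.06] box [[0.609, -0.188], [0.665, -0.364], [0.511, -0.399], [0.459, -0.228]]
trimmer_slot 0.6 [431.0, 177.0, 12.0, 14.0] W [0.537, -0.277, 0.07] box [[0.549, -0.266], [0.549, -0.29], [0.524, -0.288], [0.525, -0.264]]
trimmer_slot 0.28 [176.0, 175.0, 90.0, 41.0] W [0.554, 0.283, 0.07] box [[0.534, 0.378], [0.604, 0.373], [0.573, 0.187], [0.504, 0.195]]
tuning_tool 0.66 [232.0, 195.0, 12.0, 13.0] W [0.501, 0.154, 0.1] box [[0.504, 0.169], [0.516, 0.157], [0.498, 0.139], [0.485, 0.151]]
tuning_tool 0.6 [190.0, 171.0, 20.0, 19.0] W [0.553, 0.243, 0.1] box [[0.558, 0.269], [0.578, 0.256], [0.547, 0.216], [0.528, 0.23]]
screwdriver_mid 0.72 [168.0, 169.0, 22.0, 11.0] W [0.552, 0.28, 0.128] box [[0.557, 0.304], [0.574, 0.294], [0.548, 0.255], [0.53, 0.266]]
spray_can_mid 0.9 [236.0, 148.0, 36.0, 39.0] W [0.588, 0.138, 0.145] box [[0.616, 0.183], [0.642, 0.141], [0.56, 0.094], [0.536, 0.135]]
jar_mid 0.55 [370.0, 145.0, 28.0, 27.0] W [0.61, -0.146, 0.085] box [[0.59, -0.107], [0.654, -0.141], [0.63, -0.185], [0.566, -0.15]]
jar_mid 0.52 [328.0, 184.0, 11.0, 52.0] W [0.519, -0.046, 0.085] box [[0.572, -0.033], [0.574, -0.042], [0.468, -0.058], [0.466, -0.05]]
rack_hole0 0.62 [176.0, 174.0, 88.0, 38.0] W [0.556, 0.286, 0.06] box [[0.536, 0.381], [0.604, 0.376], [0.577, 0.191], [0.508, 0.198]]
```

View pics/c1.png

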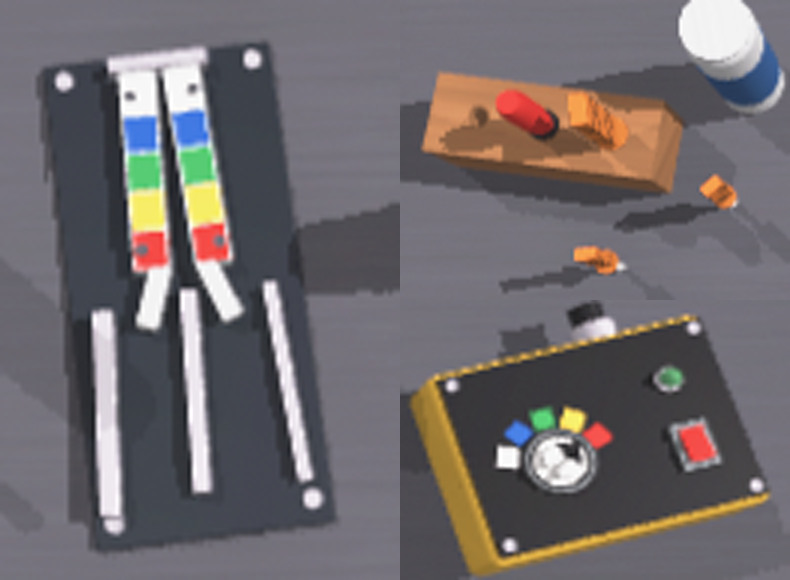

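```bash
python3 - <<'E'
from h import *
get_image("top"); K,T=cam("top")
f=lambda l,z:p2w(np.array(l)/4+[255,90],z,K,T)[:,:2]
g=f([[42,68],[270,43],[335,520],[92,550]],.006); print(g.round(4).tolist())
ax=(g[0]+g[1]-g[2]-g[3])/2; L=np.linalg.norm(ax); u=ax/L; print("axis deg",np.degrees(np.arctan2(u[1],u[0])),L)
c=g.mean(0)-.01*u; print("origin",c)
b=f([[188,290],[203,492]],.016); v=np.c_[u,[-u[1],u[0]]]
print("bar ends world",b.round(4).tolist(),"gauge",((b-c)@v).round(4).tolist())
print("flare/bands", ((f([[150,265],[213,258],[137,130],[190,125]],.018)-c)@v).round(4).tolist())
o=get_obs(); Rm=R.from_rotvec(o["tool_rot"]).as_matrix(); print(Rm.round(3).tolist(),o["tool_pos"],o["opening"],o["t"])
tgt=np.r_[b[1]-u*.05,0.15]; print("to",tgt,"tool off",(Rm.T@(tgt-o["tool_pos"])).round(3), "x-axis world deg",np.degrees(np.arctan2(Rm[1,0],Rm[0,0])))
E
```

```text
[[0.7328, 0.0932], [0.7466, -0.0469], [0.4513, -0.0768], [0.4369, 0.0647]]
axis deg 5.642727657465545 0.29708050953915915
origin [0.58196199 0.00755197]
bar ends world [[0.5883, 0.0062], [0.4681, -0.0003]] gauge [[0.0062, -0.002], [-0.1141, 0.0034]]
flare/bands [[0.0234, 0.0186], [0.0233, -0.0189], [0.1075, 0.0169], [0.1069, -0.015]]
[[0.967, 0.254, 0.0], [0.254, -0.967, -0.0], [0.0, 0.0, -1.0]] [ 0.15874621 -0.60451338  0.23133564] 0.08563283833513625 0.65
to [ 0.4183598  -0.00523993  0.15      ] tool off [ 0.403 -0.514  0.081] x-axis world deg 14.713149252781186
```

```bash
python3 -m crank '[{"offset":[0.035,-0.043,0.007],"twist":[0,0,1]},{"offset":[0.07,-0.085,0.015],"twist":[0,0,2]},{"offset":[0.105,-0.13,0.02],"twist":[0,0,3]},{"offset":[0.14,-0.17,0.027],"twist":[0,0,4]},{"offset":[0.172,-0.213,0.034],"twist":[0,0,5]},{"offset":[0.206,-0.255,0.04],"twist":[0,0,6]},{"offset":[0.24,-0.3,0.047],"twist":[0,0,7]},{"offset":[0.275,-0.34,0.054],"twist":[0,0,8]},{"offset":[0.31,-0.385,0.06],"twist":[0,0,9.1]},{"offset":[0.343,-0.426,0.067],"twist":[0,0,9.1]},{"offset":[0.378,-0.47,0.074],"twist":[0,0,9.1]},{"offset":[0.412,-0.511,0.081],"twist":[0,0,9.1]},{"offset":[0.412,-0.511,0.081],"twist":[0,0,9.1]},{"offset":[0.412,-0.511,0.081],"twist":[0,0,9.1]}]' 0 30
python3 - <<'E'
from h import *
o=get_obs(); im=get_image("wrist"); cv2.imwrite("pics/w1.png",im[:,:,::-1]); np.save("w1.npy",np.r_[o["tool_pos"],o["tool_rot"]]); print(o["tool_pos"],o["tool_rot"],o["opening"],o["t"])
E
```

```text
t: 2.4
tool_pos: [0.4274, -0.0057, 0.1504]
tool_rot: [3.137, 0.155, -0.0]
contact_force: [0.5, 0.1, 0.5]
opening: 0.0002
grip_force: 0.0
[ 0.42738934 -0.00572312  0.15041859] [ 3.13735545e+00  1.54744438e-01 -1.25336717e-04] 0.00017846075239767741 2.4
```

View pics/w1.png

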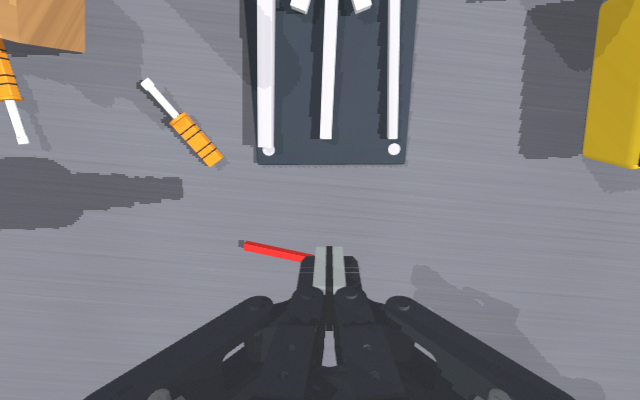

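```bash
python3 - <<'E'
from h import *
s=np.load("w1.npy"); K,T=cam("wrist",{"tool_pos":s[:3],"tool_rot":s[3:]})
b=p2w([[326,138],[331,10],[319.5,137],[332,138]],.016,K,T)[:,:2]; g=p2w([[257,164],[406,163]],.006,K,T)[:,:2]; m=p2w([[293,8],[366,8]],.018,K,T)[:,:2]
print("bar",b.round(4).tolist(),"w",np.linalg.norm(b[2]-b[3]),"plate",g.round(4).tolist(),"flare ends",m.round(4).tolist())
d=b[1]-b[0];print("bar deg",np.degrees(np.arctan2(d[1],d[0])))
d=g[0]-g[1];print("plate deg",np.degrees(np.arctan2(-d[0],d[1])))
M=R.from_rotvec(s[3:]).as_matrix(); print("tool heading",np.degrees(np.arctan2(M[1,0],M[0,0])))
print("tool off to bar end",M.T@(np.r_[b[0],.009]-s[:3]), "plate mid+140u", M.T@(np.r_[g.mean(0),0]-s[:3]))
E
```

```text
bar [[0.4704, 0.0008], [0.5694, 0.0064], [0.4707, 0.0066], [0.4709, -0.0045]] w 0.011086167301174534 plate [[0.4383, 0.0632], [0.453, -0.0764]] flare ends [[0.5674, 0.0357], [0.573, -0.0204]]
bar deg 3.2111260795102177
plate deg 6.023535207955619
tool heading 5.647445510224121
tool off to bar end [ 0.04344491 -0.00233612  0.14141326] plate mid+140u [0.01812716 0.0026485  0.15041789]
```

```bash
python3 -m crank '[{"offset":[0,-0.002,0.05],"twist":[0,0,0]},{"offset":[0,-0.002,0.1],"twist":[0,0,0]},{"offset":[0,-0.002,0.125],"twist":[0,0,0]},{"offset":[0,-0.002,0.14],"twist":[0,0,0]},{"offset":[0.015,-0.002,0.14],"twist":[0,0,0]},{"offset":[0.024,-0.002,0.14],"twist":[0,0,0]},{"offset":[0.029,-0.002,0.14],"twist":[0,0,0]},{"offset":[0.034,-0.002,0.14],"twist":[0,0,0]},{"offset":[0.039,-0.001,0.14],"twist":[0,0,0]},{"offset":[0.044,-0.001,0.14],"twist":[0,0,0]},{"offset":[0.049,0,0.14],"twist":[0,0,0]},{"offset":[0.054,0,0.14],"twist":[0,0,0]},{"offset":[0.059,0.001,0.14],"twist":[0,0,0]},{"offset":[0.064,0.001,0.14],"twist":[0,0,0]},{"offset":[0.069,0.002,0.14],"twist":[0,0,0]},{"offset":[0.074,0.002,0.14],"twist":[0,0,0]}]'
```

```text
t: 4.45
tool_pos: [0.5016, -0.0004, 0.0103]
tool_rot: [-3.138, -0.154, -0.0]
contact_force: [-0.7, -0.4, -0.1]
opening: 0.0003
grip_force: 0.3
```

```bash
python3 - <<'E'
from h import *
o=get_obs(); im=get_image("wrist"); cv2.imwrite("pics/w2.png",im[:,:,::-1]); print(o["tool_pos"],o["contact_force"])
E
```

```text
[ 5.01627250e-01 -3.85850646e-04  1.02862166e-02] [-0.65769004 -0.41881935 -0.13393081]
```

View pics/w2.png

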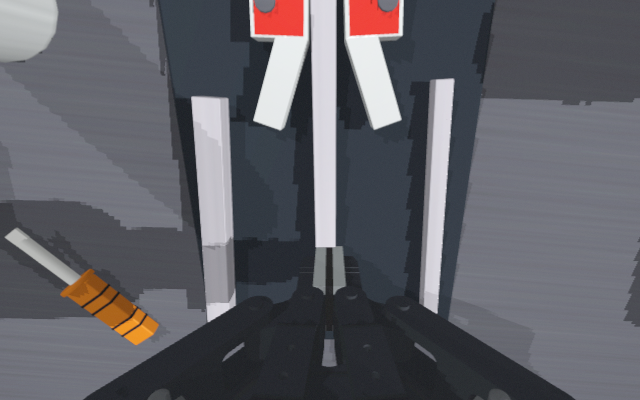

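```bash
python3 -m crank '[{"offset":[0.005,0,0],"twist":[0,0,0]},{"offset":[0.01,0,0],"twist":[0,0,0]},{"offset":[0.014,0,0],"twist":[0,0,0]},{"offset":[0.018,0,0],"twist":[0,0,0]},{"offset":[0.022,0,0],"twist":[0,0,0]},{"offset":[0.022,0,0],"twist":[0,0,0]}]'
```

```text
t: 5.25
tool_pos: [0.5237, 0.0018, 0.0105]
tool_rot: [3.138, 0.154, 0.001]
contact_force: [0.8, -0.4, 0.2]
opening: 0.0001
grip_force: 0.0
```

```bash
python3 -m crank '[{"offset":[0.003,0,0],"twist":[0,0,0]},{"offset":[0.006,0,0],"twist":[0,0,0]},{"offset":[0.006,0,0],"twist":[0,0,0]}]'
```

```text
t: 5.62
tool_pos: [0.5295, 0.0024, 0.0104]
tool_rot: [3.138, 0.154, 0.001]
contact_force: [-0.5, 0.2, -0.2]
opening: -0.0001
grip_force: 0.0
```

```bash
python3 -m crank '[{"offset":[0.003,0,0],"twist":[0,0,0]},{"offset":[0.006,0,0],"twist":[0,0,0]},{"offset":[0.006,0,0],"twist":[0,0,0]}]'
```

```text
t: 6.0
tool_pos: [0.5354, 0.003, 0.0103]
tool_rot: [3.138, 0.154, 0.0]
contact_force: [0.2, 0.0, -0.1]
opening: 0.0002
grip_force: 0.0
```

```bash
python3 -m crank '[{"offset":[0.002,0,0],"twist":[0,0,0]},{"offset":[0.004,0,0],"twist":[0,0,0]},{"offset":[0.004,0,0],"twist":[0,0,0]}]'
```

```text
t: 6.38
tool_pos: [0.5376, 0.0033, 0.0101]
tool_rot: [-3.138, -0.154, 0.007]
contact_force: [-7.0, -0.1, 5.5]
opening: -0.0001
grip_force: 3.5
```

```bash
python3 -m crank '[{"offset":[0.002,0,0],"twist":[0,0,0]},{"offset":[0.004,0,0],"twist":[0,0,0]},{"offset":[0.004,0,0],"twist":[0,0,0]}]'
python3 -m crank '[{"offset":[-0.02,0,-0.005],"twist":[0,0,0]},{"offset":[-0.04,0,-0.05],"twist":[0,0,0]},{"offset":[-0.04,0,-0.11],"twist":[0,0,0]},{"offset":[-0.04,0,-0.17],"twist":[0,0,0]},{"offset":[-0.04,0,-0.2],"twist":[0,0,0]},{"offset":[-0.04,0,-0.2],"twist":[0,0,0]}]' 0.5
python3 - <<'E'
from h import *
o=get_obs(); im=get_image("wrist"); print(o["tool_pos"])
a=cv2.resize(im[0:200,160:480],None,fx=2.5,fy=2.5)
cv2.imwrite("pics/w3.png",a[:,:,::-1]); np.save("w3.npy",np.r_[o["tool_pos"],o["tool_rot"]])
E
```

```text
t: 6.75
tool_pos: [0.5392, 0.0037, 0.0096]
tool_rot: [-3.137, -0.155, 0.017]
contact_force: [-13.2, -1.6, 10.4]
opening: -0.0001
grip_force: 7.1
t: 7.5
tool_pos: [0.5055, -0.0004, 0.2142]
tool_rot: [3.136, 0.154, 0.013]
contact_force: [0.6, 0.4, 0.1]
opening: 0.0427
grip_force: 0.0
[ 5.05543867e-01 -4.26426555e-04  2.14222063e-01]
```

View pics/w3.png

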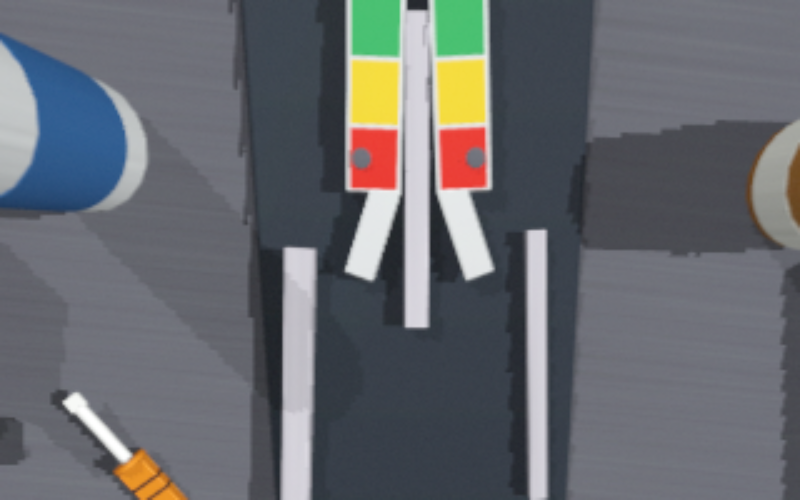

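```bash
python3 -m crank '[{"offset":[0.01,-0.02,-0.05],"twist":[0,0,0]},{"offset":[0.02,-0.07,-0.06],"twist":[0,0,0]},{"offset":[0.03,-0.12,-0.06],"twist":[0,0,0]},{"offset":[0.04,-0.17,-0.06],"twist":[0,0,0]},{"offset":[0.047,-0.227,-0.06],"twist":[0,0,0]},{"offset":[0.047,-0.227,-0.06],"twist":[0,0,0]},{"offset":[0.047,-0.227,-0.06],"twist":[0,0,0]}]'
python3 - <<'E'
from h import *
o=get_obs(); im=get_image("wrist"); print(o["tool_pos"],o["t"])
cv2.imwrite("pics/w4.png",im[:,:,::-1]); np.save("w4.npy",np.r_[o["tool_pos"],o["tool_rot"]])
for q in ("tuning_tool_mid","screwdriver_mid"):
  for r in cut_out(q,"wrist"): print(q,r["confidence"],np.round(r["rect"]))
E
```

```text
t: 8.43
tool_pos: [0.5272, 0.2301, 0.2679]
tool_rot: [3.137, 0.155, -0.005]
contact_force: [0.0, 0.6, -0.2]
opening: 0.0428
grip_force: 0.0
[0.52716043 0.23011524 0.26793473] 8.425
tuning_tool_mid 0.91 [318. 148.  21.  37.]
tuning_tool_mid 0.67 [396. 206.  37.  52.]
tuning_tool_mid 0.58 [287. 188.  15.  63.]
tuning_tool_mid 0.47 [269. 136.  34.  26.]
screwdriver_mid 0.96 [269. 133.  31.  29.]
```

View pics/w4.png

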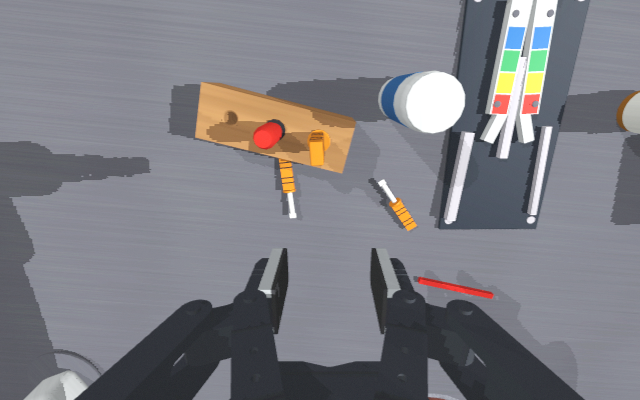

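```bash
python3 - <<'E'
from h import *
im=cv2.cvtColor(cv2.imread("pics/w4.png"),4)
cv2.imwrite("pics/w4c.png",cv2.resize(im[70:190,190:360],None,fx=4.6,fy=4.6,interpolation=cv2.INTER_CUBIC)[:,:,::-1])
s=np.load("w4.npy"); K,T=cam("wrist",{"tool_pos":s[:3],"tool_rot":s[3:]})
c=p2w([[203,82],[355,117],[343,173],[196,138]],.06,K,T)[:,:2]; print(c.round(4).tolist(), c.mean(0))
d=c[0]+c[3]-c[1]-c[2]; print("block y dir deg",np.degrees(np.arctan2(d[1],d[0])),np.linalg.norm(d)/2)
d=d/np.linalg.norm(d)
for k in (-.05,0,.05): P=np.r_[c.mean(0)+k*d,.06]; print(k,P.round(4),w2p(P,K,T).round(1), "top.134",w2p(np.r_[P[:2],.134],K,T).round(1))
E
```

```text
[[0.6044, 0.3709], [0.5845, 0.2066], [0.5204, 0.2125], [0.5444, 0.3808]] [0.56344178 0.29269165]
block y dir deg 82.47135113613876 0.16772083650727854
-0.05 [0.5569 0.2431 0.06  ] [[319.5 139. ]] top.134 [[317.3 151.7]]
0 [0.5634 0.2927 0.06  ] [[275.5 128.7]] top.134 [[262. 139.]]
0.05 [0.57   0.3423 0.06  ] [[230.5 118.1]] top.134 [[205.2 125.8]]
```

View pics/w4c.png

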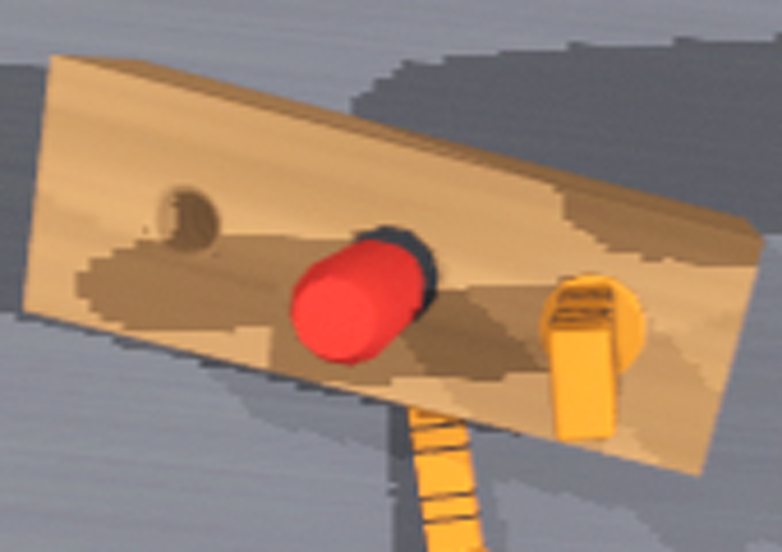

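```bash
python3 - <<'E'
from h import *
s=np.load("w4.npy"); K,T=cam("wrist",{"tool_pos":s[:3],"tool_rot":s[3:]})
f=lambda a:np.array(a)/4.6+[190,70]
c=p2w(f([[551,328],[614,328],[615,436],[560,440]]),.134,K,T)[:,:2]; m=c.mean(0)
d=c[0]+c[1]-c[2]-c[3]; print(c.round(4).tolist(),m,"head",np.degrees(np.arctan2(d[1],d[0])),np.linalg.norm(d)/2)
e=c[0]+c[3]-c[1]-c[2]; print("ydir-90",np.degrees(np.arctan2(e[1],e[0]))-90,np.linalg.norm(e)/2)
M=R.from_rotvec(s[3:]).as_matrix(); print("th",np.degrees(np.arctan2(M[1,0],M[0,0])),M.T@(np.r_[m,.085]-s[:3]), "tilt",M[:,2])
E
```

```text
[[0.5655, 0.2505], [0.5667, 0.2385], [0.5456, 0.2363], [0.5437, 0.2471]] [0.55536511 0.24309858] head 7.487041943223515 0.021677667014481768
ydir-90 7.630598857594293 0.011512251114519681
th 5.640457354530679 [ 0.02996585 -0.01033779  0.18282332] tilt [-0.00328091 -0.00136516 -0.99999369]
```

```bash
python3 -m crank '[{"offset":[0.03,-0.0103,0],"twist":[0,0,-1.9]},{"offset":[0.03,-0.0103,0.05],"twist":[0,0,-1.9]},{"offset":[0.03,-0.0103,0.1],"twist":[0,0,-1.9]},{"offset":[0.03,-0.0103,0.125],"twist":[0,0,-1.9]},{"offset":[0.03,-0.0103,0.15],"twist":[0,0,-1.9]},{"offset":[0.03,-0.0103,0.17],"twist":[0,0,-1.9]},{"offset":[0.03,-0.0103,0.183],"twist":[0,0,-1.9]},{"offset":[0.03,-0.0103,0.183],"twist":[0,0,-1.9]}]' 0.3 40
python3 -m crank '[{"offset":[0,0,0],"twist":[0,0,0]},{"offset":[0,0,0],"twist":[0,0,0]},{"offset":[0,0,0],"twist":[0,0,0]},{"offset":[0,0,0],"twist":[0,0,0]}]' 0 40
```

```text
t: 9.57
tool_pos: [0.5562, 0.243, 0.0863]
tool_rot: [3.134, 0.205, -0.003]
contact_force: [1.1, 0.1, -0.3]
opening: 0.0258
grip_force: 0.0
t: 10.07
tool_pos: [0.5572, 0.2438, 0.0882]
tool_rot: [-3.134, -0.206, -0.002]
contact_force: [-0.3, 0.3, 1.6]
opening: 0.0116
grip_force: 42.5
```

```bash
python3 -m crank '[{"offset":[0,0,-0.03],"twist":[0,0,0]},{"offset":[0,0,-0.075],"twist":[0,0,0]},{"offset":[0,0,-0.12],"twist":[0,0,0]},{"offset":[0,0,-0.165],"twist":[0,0,0]},{"offset":[0,0,-0.17],"twist":[0,0,0]},{"offset":[-0.012,0.04,-0.17],"twist":[0,0,4]},{"offset":[-0.024,0.085,-0.17],"twist":[0,0,8]},{"offset":[-0.036,0.13,-0.17],"twist":[0,0,13]},{"offset":[-0.048,0.175,-0.17],"twist":[0,0,17]},{"offset":[-0.06,0.22,-0.17],"twist":[0,0,22]},{"offset":[-0.072,0.265,-0.17],"twist":[0,0,26]},{"offset":[-0.085,0.31,-0.17],"twist":[0,0,31]},{"offset":[-0.097,0.355,-0.17],"twist":[0,0,35]},{"offset":[-0.109,0.4,-0.17],"twist":[0,0,40]},{"offset":[-0.12,0.44,-0.17],"twist":[0,0,44]},{"offset":[-0.128,0.47,-0.17],"twist":[0,0,47]},{"offset":[-0.128,0.47,-0.17],"twist":[0,0,47]},{"offset":[-0.128,0.47,-0.17],"twist":[0,0,47]}]'
python3 - <<'E'
from h import *
o=get_obs(); im=get_image("wrist"); print(o["tool_pos"],o["t"],o["q"].round(2))
np.save("w5.npy",np.r_[o["tool_pos"],o["tool_rot"]])
cv2.imwrite("pics/w5.png",im[:,:,::-1])
for r in cut_out("trimmer_slot","wrist"): print(r["confidence"],np.round(r["rect"]))
r=cut_out("trimmer_slot","wrist"); x,y=(np.array(r[0]["rect"][:2]) if r else np.array([320,170])).astype(int)
x0=max(0,min(x-80,480));y0=max(0,min(y-60,280));print(x0,y0)
cv2.imwrite("pics/w5c.png",np.hstack([cv2.resize(im[y0:y0+120,x0:x0+160],None,fx=3.3,fy=3.3,interpolation=cv2.INTER_CUBIC),cv2.resize(im,(264,396))])[:,:,::-1])
E
```

```text
t: 12.32
tool_pos: [0.4909, -0.2385, 0.2561]
tool_rot: [-2.956, 1.06, 0.003]
contact_force: [-0.4, -0.6, -0.3]
opening: 0.0111
grip_force: 42.3
[ 0.49091159 -0.23846815  0.25608577] 12.325 [-0.59 -0.15  1.77  0.    1.53  1.67]
0.64 [328. 109.  31.  30.]
0.24 [156. 274.  70.  60.]
248 49
```

View pics/w5c.png

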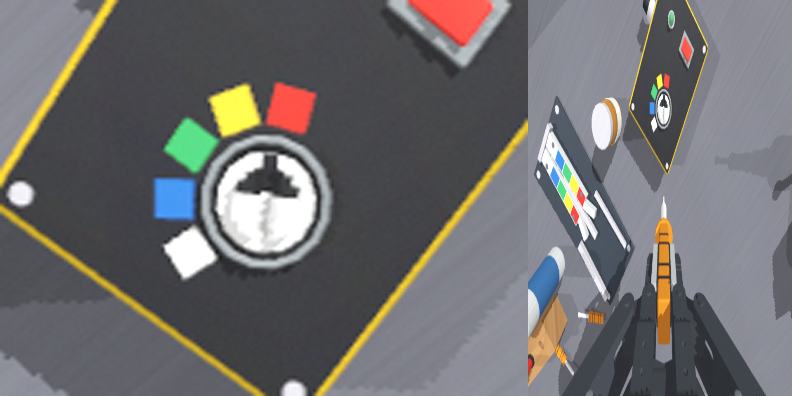

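```bash
python3 - <<'E'
from h import *
s=np.load("w5.npy"); K,T=cam("wrist",{"tool_pos":s[:3],"tool_rot":s[3:]}); M=R.from_rotvec(s[3:]).as_matrix()
f=lambda a:np.array(a)/3.3+[248,49]
hd=lambda d:np.degrees(np.arctan2(d[...,1],d[...,0]))
c=p2w(f([[267,203]]),.07,K,T)[0]; print("dial",c.round(4))
sl=p2w(f([[268,158],[265,254]]),.07,K,T)[:,:2]; print("slot head",hd(sl[0]-sl[1]),"len",np.linalg.norm(sl[0]-sl[1]))
p=p2w(f([[190,251],[175,198],[190,145],[235,110],[291,107]]),.06,K,T)[:,:2]
print("patch heads",hd(p-c[:2]).round(1),"box x",(hd(p-c[:2])-np.degrees([1.2,.6,0,-.6,-1.2])).round(1),np.linalg.norm(p-c[:2],axis=1).round(4))
print("tool head",hd(M[:2,0]),"off",M.T@(c-s[:3]),"zaxis",M[:,2].round(4))
print("tip pred px",w2p(s[:3]+M[:,2]*.083,K,T))
im=cv2.cvtColor(cv2.imread("pics/w5.png"),4)
cv2.imwrite("pics/w5t.png",cv2.resize(im[175:235,290:370],None,fx=9,fy=9,interpolation=cv2.INTER_CUBIC)[:,:,::-1])
g=im[180:225].astype(int); 
for r in range(0,45,4):
  x=np.where((g[r,300:360].min(1)>170))[0]+300; print(180+r,(x.min(),x.max()) if len(x) else None)
E
```

```text
dial [ 0.5396 -0.2796  0.07  ]
slot head -41.32700522219657 len 0.02870553136568529
patch heads [ 82.6  48.8  15.5 -19.4 -54.3] box x [13.9 14.4 15.5 14.9 14.4] [0.0294 0.0293 0.0294 0.0289 0.029 ]
tool head -39.45798107784185 off [0.06410746 0.00084081 0.18595179] zaxis [-0.0015  0.0015 -1.    ]
tip pred px [[327.97717181 204.79342794]]
180 None
184 None
188 None
192 None
196 None
200 (np.int64(327), np.int64(330))
204 (np.int64(327), np.int64(331))
208 (np.int64(323), np.int64(334))
212 (np.int64(323), np.int64(335))
216 (np.int64(323), np.int64(335))
220 (np.int64(322), np.int64(335))
224 None
```

View pics/w5t.png

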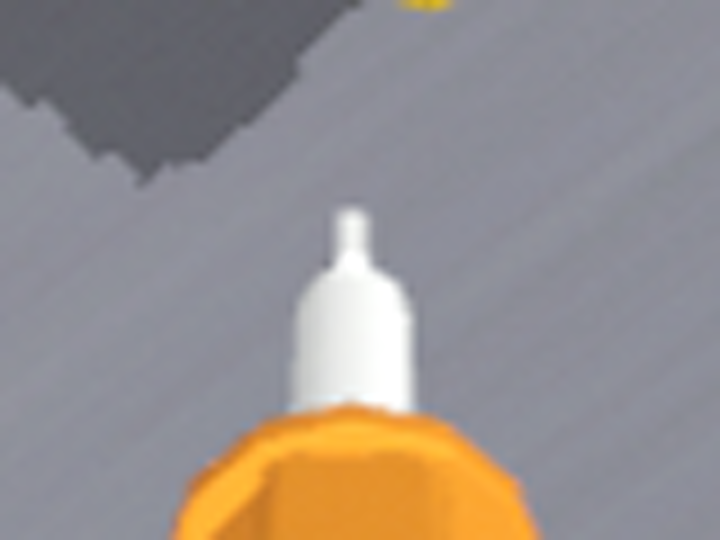

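```bash
python3 -m crank '[{"offset":[0.033,0,0.02],"twist":[0,0,1.8]},{"offset":[0.0662,0.0003,0.05],"twist":[0,0,1.8]},{"offset":[0.0662,0.0003,0.08],"twist":[0,0,1.8]},{"offset":[0.0662,0.0003,0.095],"twist":[0,0,1.8]},{"offset":[0.0662,0.0003,0.102],"twist":[0,0,1.8]},{"offset":[0.0662,0.0003,0.102],"twist":[0,0,1.8]}]'
python3 -m crank '[{"offset":[0,0,0.002],"twist":[0,0,0]},{"offset":[0,0,0.004],"twist":[0,0,0]},{"offset":[0,0,0.004],"twist":[0,0,0]}]'
python3 -m crank '[{"offset":[0,0,0.002],"twist":[0,0,0]},{"offset":[0,0,0.004],"twist":[0,0,0]},{"offset":[0,0,0.004],"twist":[0,0,0]}]'
```

```text
t: 13.22
tool_pos: [0.5423, -0.2812, 0.1559]
tool_rot: [2.94, -1.107, 0.001]
contact_force: [0.3, 0.5, 0.4]
opening: 0.0113
grip_force: 42.3
t: 13.6
tool_pos: [0.5422, -0.2815, 0.1516]
tool_rot: [2.94, -1.108, 0.001]
contact_force: [0.3, 0.0, -0.2]
opening: 0.0114
grip_force: 42.3
t: 13.98
tool_pos: [0.5424, -0.2812, 0.1471]
tool_rot: [-2.939, 1.107, -0.001]
contact_force: [0.8, 1.8, -1.3]
opening: 0.0116
grip_force: 42.2
```

```bash
python3 -m crank '[{"offset":[0,0,0.001],"twist":[0,0,0]},{"offset":[0,0,0.002],"twist":[0,0,0]},{"offset":[0,0,0.002],"twist":[0,0,0]}]'
```

```text
t: 14.35
tool_pos: [0.5426, -0.2814, 0.1465]
tool_rot: [-2.939, 1.107, -0.001]
contact_force: [-0.3, 3.4, 5.2]
opening: 0.0123
grip_force: 43.1
```

```bash
python3 -m crank '[{"offset":[-0.0001,-0.0003,0],"twist":[0,0,-7]},{"offset":[-0.0002,-0.0005,0],"twist":[0,0,-14]},{"offset":[-0.0004,-0.0008,0],"twist":[0,0,-22]},{"offset":[-0.0005,-0.001,0],"twist":[0,0,-30]},{"offset":[-0.0007,-0.0011,0],"twist":[0,0,-37]},{"offset":[-0.0009,-0.0013,0],"twist":[0,0,-44]},{"offset":[-0.0012,-0.0015,0],"twist":[0,0,-52]},{"offset":[-0.0015,-0.0016,0],"twist":[0,0,-60]},{"offset":[-0.0015,-0.0016,0],"twist":[0,0,-60]},{"offset":[-0.0015,-0.0016,0],"twist":[0,0,-60]}]'
python3 -c "
from h import *
o=get_obs();print(o['wrist_torque'],o['opening'])"
```

```text
t: 15.6
tool_pos: [0.5431, -0.2789, 0.1465]
tool_rot: [-3.1, -0.507, -0.004]
contact_force: [2.6, 4.2, 5.7]
opening: 0.0116
grip_force: 43.0
[ 1.04055888 -0.71581018  0.02845754] 0.011632051971016199
```

```bash
python3 -m crank '[{"offset":[0,0,-0.01],"twist":[0,0,0]},{"offset":[0,0,-0.03],"twist":[0,0,0]},{"offset":[-0.02,0,-0.07],"twist":[0,0,0]},{"offset":[-0.06,0,-0.11],"twist":[0,0,0]},{"offset":[-0.065,0,-0.11],"twist":[0,0,0]},{"offset":[-0.065,0,-0.11],"twist":[0,0,0]},{"offset":[-0.065,0,-0.11],"twist":[0,0,0]}]'
cat > dial.py <<'E'
from h import *
o=get_obs(); im=get_image("wrist"); K,T=cam("wrist",o); print(o["tool_pos"],o["t"],np.degrees(2*np.arctan2(o["tool_rot"][1],o["tool_rot"][0])))
c=np.array([.5396,-.2796]); hd=lambda d:np.degrees(np.arctan2(d[...,1],d[...,0]))
for it in range(2):
    g=np.mgrid[-40:41,-40:41].reshape(2,-1).T*.001
    def samp(z):
        px=w2p(np.c_[g+c,np.full(len(g),z)],K,T).astype(np.float32); return cv2.remap(im,px[:,:1],px[:,1:],1)[:,0].astype(int)
    v=samp(.07); r=np.hypot(*g.T)
    if it==0:
        k=(v.min(1)>150)&(v.max(1)-v.min(1)<40)&(r<.02); print("ring/white centroid",g[k].mean(0)*1000)
        q=samp(.06)
        hsv=cv2.cvtColor(q.astype(np.uint8)[None],cv2.COLOR_RGB2HSV)[0].astype(int)
        for n,lo,hi in (("red",0,8),("yellow",22,35),("green",45,80),("blue",100,125)):
            k=(hsv[:,0]>=lo)&(hsv[:,0]<=hi)&(hsv[:,1]>120)&(hsv[:,2]>90)&(r>.022)&(r<.037); print(n,k.sum(),hd(g[k].mean(0)).round(1))
k=(v.max(1)<90)&(r<.0085); print("pointer",k.sum(),hd(g[k].mean(0)),(g[k].mean(0)*1000).round(1))
big=v.reshape(81,81,3)[:: -1,::-1]
for i in range(28,53): print("".join("#" if big[i,j].max()<90 else ("." if big[i,j].min()>190 else "o") for j in range(26,55)))
E
python3 dial.py
```

```text
t: 16.48
tool_pos: [0.4803, -0.2996, 0.2537]
tool_rot: [-3.098, -0.511, 0.003]
contact_force: [0.5, 0.3, 0.1]
opening: 0.0114
grip_force: 42.3
[ 0.48025261 -0.29958065  0.25365184] 16.475 -341.27834318627254
ring/white centroid [-0.71590909  0.04924242]
red 171 -53.4
yellow 171 -19.0
green 151 14.9
blue 168 48.6
pointer 43 9.865806943084365 [5.9 1. ]
o##o.....oo##o..........ooooo
##o......o####ooo........o##o
#o......oo#######ooo......##o
o.....ooo##########o......oo#
.....oo############ooo.....o#
.....o################o.....o
.....o################o.....o
...ooo########o####oooo.....o
...o#######oo.oooo...........
...o###o##oo................o
...oooooo....................
.............................
.............................
.............................
............................o
............................o
............................o
............................#
o..........................o#
o..........................o#
#o........................o#o
##o......................o#oo
o##.....................o#ooo
oo#oo..................o#oooo
ooo##o................o##oooo
```

```bash
python3 -m crank '[{"offset":[0.01,-0.02,-0.01],"twist":[0,0,0]},{"offset":[0.031,-0.061,-0.015],"twist":[0,0,1]},{"offset":[0.052,-0.102,-0.015],"twist":[0,0,2]},{"offset":[0.072,-0.143,-0.015],"twist":[0,0,3]},{"offset":[0.093,-0.184,-0.015],"twist":[0,0,4]},{"offset":[0.114,-0.225,-0.015],"twist":[0,0,5]},{"offset":[0.135,-0.266,-0.015],"twist":[0,0,6]},{"offset":[0.155,-0.307,-0.015],"twist":[0,0,7]},{"offset":[0.176,-0.348,-0.015],"twist":[0,0,8]},{"offset":[0.197,-0.389,-0.015],"twist":[0,0,9]},{"offset":[0.217,-0.43,-0.015],"twist":[0,0,10]},{"offset":[0.235,-0.465,-0.015],"twist":[0,0,11.2]},{"offset":[0.2475,-0.4897,-0.015],"twist":[0,0,11.2]},{"offset":[0.2475,-0.4897,-0.015],"twist":[0,0,11.2]},{"offset":[0.2475,-0.4897,-0.015],"twist":[0,0,11.2]}]'
python3 - <<'E'
from h import *
o=get_obs(); im=get_image("wrist"); K,T=cam("wrist",o); M=R.from_rotvec(o["tool_rot"]).as_matrix()
print(o["tool_pos"],np.degrees(np.arctan2(M[1,0],M[0,0])),M[:,2])
d=np.array([.5575,.2437])-o["tool_pos"][:2]; print("corr",M.T@np.r_[d,0])
cv2.imwrite("pics/w6.png",im[:,:,::-1])
# dark hole centroid near predicted hole0
p=w2p([.5569,.2431,.06],K,T)[0]; print("pred",p)
x,y=p.round().astype(int); g=im[y-24:y+24,x-24:x+24].mean(2)
for r in range(0,48,3): print("".join("%4d"%v for v in g[r,::3]))
E
```

```text
t: 18.4
tool_pos: [0.5573, 0.2433, 0.2702]
tool_rot: [3.134, 0.207, -0.001]
contact_force: [0.5, -0.3, -0.6]
opening: 0.0117
grip_force: 42.3
[0.55726911 0.24334255 0.27023658] 7.558336956301011 [-5.37686163e-04 -4.83423695e-04 -9.99999739e-01]
corr [ 2.75904596e-04 -3.23976880e-04 -2.96949361e-07]
pred [328.81062693 166.24135024]
 158 159 157 154 153 153 128 109 109 103  98  99 102 100 101 100
 156 157 157 159 160 160 111 109 107 108 109 109 110  98 100  99
 157 158 157 156 158 159 160 159 114 112 112 110 109 110 109 112
 159 158 159 159 159 158 159 159 134 114 114 116 115 114 110 110
 164 162 161 159 162 163 163 162 163 160 159 134 114 163 116 116
 173 171 168 165 163 162 162 162 165 165 164 165 164 162 162 164
 174 175 175 173 173 170 168 160 156 163 164 166 169 169 168 166
 171 174 174 173 173 175 137  88  89 100 166 164 163 165 167 169
 155 169 174 175 174 175  84  85  85  84 149 172 170 167 165 164
 149 153 170 167 171 164 112  89  89 104 150 171 172 167 168 162
 149 148 148 161 160 160 155 101 108 121 163 163 162 159 161 162
 151 152 151 151 165 164 164 161 154 161 162 163 164 165 165 162
 153 152 150 152 154 169 168 167 168 166 166 164 163 165 165 165
 152 151 152 153 152 152 167 168 168 169 168 169 168 168 167 168
 154 153 151 151 151 152 153 169 167 168 167 168 169 169 169 169
 147 158 156 154 153 151 151 162 168 169 169 169 168 168 168 169
```

```bash
python3 -m crank '[{"offset":[0.0003,-0.0003,0.04],"twist":[0,0,0]},{"offset":[0.0003,-0.0003,0.08],"twist":[0,0,0]},{"offset":[0.0003,-0.0003,0.11],"twist":[0,0,0]},{"offset":[0.0003,-0.0003,0.12],"twist":[0,0,0]},{"offset":[0.0003,-0.0003,0.126],"twist":[0,0,0]},{"offset":[0.0003,-0.0003,0.13],"twist":[0,0,0]},{"offset":[0.0003,-0.0003,0.133],"twist":[0,0,0]},{"offset":[0.0003,-0.0003,0.133],"twist":[0,0,0]}]'
```

```text
t: 19.45
tool_pos: [0.5596, 0.2437, 0.1414]
tool_rot: [-3.134, -0.206, -0.006]
contact_force: [-3.1, -1.2, 8.4]
opening: 0.0114
grip_force: 43.8
```

```bash
python3 -m crank '[{"offset":[0,0,-0.06],"twist":[0,0,0]},{"offset":[0,0,-0.12],"twist":[0,0,0]},{"offset":[0,0,-0.12],"twist":[0,0,0]},{"offset":[0,0,-0.12],"twist":[0,0,0]}]'
python3 - <<'E'
from h import *
o=get_obs(); im=get_image("wrist"); K,T=cam("wrist",o); M=R.from_rotvec(o["tool_rot"]).as_matrix(); tp=o["tool_pos"]
print(tp,np.degrees(np.arctan2(M[1,0],M[0,0])))
p=w2p([.5565,.2431,.06],K,T)[0]; x,y=p.round().astype(int); w=14
g=im[y-w:y+w,x-w:x+w]; k=cv2.inRange(g,(0,0,0),(125,110,110))
n,l,s,c=cv2.connectedComponentsWithStats(k); i=1+np.argmax(s[1:,4]); print("hole dark comp",s[i],c[i]+[x-w,y-w])
for r in k[::1]: print("".join("#" if v else "." for v in r))
h=p2w(c[i]+[x-w,y-w],.06,K,T)[0]; print("hole world",h,"tool frame",M.T@(h-tp))
# tip
print("tip pred (-2.1mm)",w2p(tp+M@[-.0021,.0005,.083],K,T), "lead edge",w2p(tp+M@[.0039,.0005,.083],K,T), w2p(tp+M@[.0059,.0005,.083],K,T))
for r in range(186,226,2):
  q=np.where(im[r,300:360].min(1)>165)[0]+300; print(r,(q.min(),q.max()) if len(q) else None,end=" ")
E
```

```text
t: 19.95
tool_pos: [0.5583, 0.2435, 0.2582]
tool_rot: [-3.134, -0.206, -0.003]
contact_force: [-0.4, -0.1, -1.1]
opening: 0.0114
grip_force: 42.3
[0.55831726 0.24348761 0.25820383] 7.5152336227318735
hole dark comp [ 8 10 11  8 69] [327.71014493 169.62318841]
............................
............................
............................
............................
............................
............................
............................
............................
............................
............................
...........#####............
.........########...........
.........#########..........
........###########.........
........###########.........
........##########..........
.........########...........
.........#######............
............................
............................
............................
............................
............................
............................
............................
............................
............................
............................
hole world [0.55721965 0.24454147 0.06      ] tool frame [-0.0012879  -0.00113208  0.19820226]
tip pred (-2.1mm) [[329.29877083 206.85810613]] lead edge [[329.30108694 199.58067738]] [[329.30186749 197.12811323]]
186 None 188 None 190 None 192 None 194 None 196 None 198 None 200 (np.int64(328), np.int64(330)) 202 (np.int64(328), np.int64(330)) 204 (np.int64(327), np.int64(330)) 206 (np.int64(325), np.int64(333)) 208 (np.int64(323), np.int64(334)) 210 (np.int64(323), np.int64(335)) 212 (np.int64(323), np.int64(335)) 214 (np.int64(323), np.int64(335)) 216 (np.int64(323), np.int64(335)) 218 (np.int64(323), np.int64(335)) 220 (np.int64(323), np.int64(336)) 222 None 224 None
```

```bash
python3 - <<'E'
from h import *
o=get_obs(); im=get_image("wrist"); K,T=cam("wrist",o); M=R.from_rotvec(o["tool_rot"]).as_matrix(); tp=o["tool_pos"]; print(tp)
for r in range(158,184): print(r,"".join("%4d"%v for v in im[r,318:342].mean(1)))
E
```

```text
[0.55762807 0.243295   0.2564688 ]
158  161 162 162 163 163 163 163 163 162 164 163 164 163 163 162 163 163 164 163 162 161 155 145 126
159  161 162 161 161 161 163 164 164 164 165 164 164 164 165 163 165 164 165 164 164 163 163 162 161
160  164 163 161 161 162 162 162 162 161 162 163 164 164 166 165 166 165 165 165 165 165 165 165 164
161  165 165 163 164 164 162 162 162 162 162 162 164 163 164 165 165 165 167 165 166 166 167 167 167
162  167 168 167 166 166 165 164 164 164 162 162 162 161 162 163 165 166 165 165 167 167 167 167 167
163  172 171 170 169 168 168 166 165 158 153 156 156 160 163 163 163 164 165 165 166 166 166 168 168
164  173 174 173 173 171 166 159 152 138 124 122 125 134 147 160 164 165 163 164 164 165 163 165 166
165  174 175 174 173 171 163 140 107  90  87  88  86  96 114 129 155 163 164 164 164 164 163 163 163
166  174 174 175 172 158 119  91  90  89  89  89  88  87  90 103 127 158 166 165 165 164 165 165 164
167  174 174 174 170 137  96  86  87  88  87  88  88  87  86  85 106 137 162 169 168 167 166 165 164
168  172 173 172 160 117  85  85  85  85  87  88  86  8
[... 860 characters left out ...]
63 163 163 162 162 163 163 155 148 139 133 136 140 138 143 147 158 163 163 164 163 163 164 165
178  165 164 164 163 163 162 163 161 158 155 152 149 150 153 153 148 158 163 164 163 163 163 162 164
179  166 166 165 166 166 165 165 164 164 162 163 163 159 160 161 162 162 163 162 163 164 163 163 164
180  163 168 167 168 167 167 166 166 166 165 164 165 165 165 164 163 162 163 163 163 163 164 163 164
181  164 168 167 169 167 168 168 167 166 167 166 166 166 166 166 165 165 165 164 165 164 165 163 164
182  153 163 169 168 168 168 168 168 168 167 168 168 168 168 167 167 167 166 167 166 166 166 166 166
183  152 152 163 167 168 168 168 169 168 168 168 168 168 168 169 170 167 168 167 168 168 168 167 167
```

```bash
python3 - <<'E'
from h import *
o=get_obs(); K,T=cam("wrist",o); M=R.from_rotvec(o["tool_rot"]).as_matrix(); tp=o["tool_pos"]
h=p2w([328.3,170.5],.06,K,T)[0]; print(tp,h,M.T@(h-tp))
e=p2w([[328.9,198.8],[328.9,199.8]],tp[2]-.083,K,T); print((e-tp)@M)
E
```

```text
[0.55730451 0.24314116 0.25551604] [0.55510837 0.24323426 0.06      ] [-0.00162218 -0.00046371  0.19552112]
[[0.00454262 0.00019102 0.0829878 ]
 [0.00372465 0.00019092 0.08299007]]
```

```bash
python3 -m crank '[{"offset":[-0.0008,-0.0006,0.04],"twist":[0,0,0]},{"offset":[-0.0008,-0.0006,0.08],"twist":[0,0,0]},{"offset":[-0.0008,-0.0006,0.105],"twist":[0,0,0]},{"offset":[-0.0008,-0.0006,0.108],"twist":[0,0,0]},{"offset":[-0.0008,-0.0006,0.108],"twist":[0,0,0]},{"offset":[-0.0008,-0.0006,0.114],"twist":[0,0,0]},{"offset":[-0.0008,-0.0006,0.118],"twist":[0,0,0]},{"offset":[-0.0008,-0.0006,0.12],"twist":[0,0,0]},{"offset":[-0.0008,-0.0006,0.12],"twist":[0,0,0]}]'
```

```text
t: 21.18
tool_pos: [0.5571, 0.2439, 0.1372]
tool_rot: [3.135, 0.206, -0.0]
contact_force: [0.7, -0.0, -1.1]
opening: 0.0118
grip_force: 42.4
```

```bash
python3 -m crank '[{"offset":[0,0,0.006],"twist":[0,0,0]},{"offset":[0,0,0.012],"twist":[0,0,0]},{"offset":[0,0,0.018],"twist":[0,0,0]},{"offset":[0,0,0.024],"twist":[0,0,0]},{"offset":[0,0,0.03],"twist":[0,0,0]},{"offset":[0,0,0.036],"twist":[0,0,0]},{"offset":[0,0,0.042],"twist":[0,0,0]},{"offset":[0,0,0.046],"twist":[0,0,0]},{"offset":[0,0,0.046],"twist":[0,0,0]}]'
```

```text
t: 22.3
tool_pos: [0.5569, 0.2438, 0.0908]
tool_rot: [3.135, 0.206, -0.001]
contact_force: [0.0, 0.2, -0.3]
opening: 0.0113
grip_force: 42.3
```

```bash
python3 -m crank '[{"offset":[0,0,0.002],"twist":[0,0,0]},{"offset":[0,0,0.004],"twist":[0,0,0]},{"offset":[0,0,0.004],"twist":[0,0,0]}]'
```

```text
t: 22.68
tool_pos: [0.5576, 0.244, 0.0882]
tool_rot: [-3.135, -0.206, -0.001]
contact_force: [-1.7, 0.2, 4.6]
opening: 0.0113
grip_force: 42.9
```

Seated on its collar (4.6 N). Release, rise, and check with the cameras.

```bash
python3 -m crank '[{"offset":[0,0,-0.001],"twist":[0,0,0]},{"offset":[0,0,-0.001],"twist":[0,0,0]},{"offset":[0,0,-0.001],"twist":[0,0,0]},{"offset":[0,0,-0.001],"twist":[0,0,0]}]' 0.3
python3 -m crank '[{"offset":[0,0,-0.02],"twist":[0,0,0]},{"offset":[0,0,-0.05],"twist":[0,0,0]},{"offset":[0,0,-0.1],"twist":[0,0,0]},{"offset":[0,0,-0.15],"twist":[0,0,0]},{"offset":[-0.03,0,-0.18],"twist":[0,0,0]},{"offset":[-0.03,0,-0.18],"twist":[0,0,0]},{"offset":[-0.03,0,-0.18],"twist":[0,0,0]}]'
python3 - <<'E'
from h import *
o=get_obs(); im=get_image("wrist"); K,T=cam("wrist",o); print(o["tool_pos"],o["contact_force"],o["t"])
for r in cut_out("tuning_tool_mid","wrist"): print(r["confidence"],np.round(r["rect"]))
print("expected top/collar px",w2p([[.5554,.2431,.134],[.5554,.2431,.064]],K,T).round(1))
i0=cv2.cvtColor(cv2.imread("pics/top0.png"),4); i1=get_image("top"); K,T=cam("top")
for q in ("gauge","tuning_tool","spray_can_mid","jar_mid","screwdriver_mid","bar_a_mid"):
    for r in cut_out(q,"top"): print(q,round(r["confidence"],2),np.round(r["rect"]))
d=np.abs(i0.astype(int)-i1).max(2)>60; d=cv2.morphologyEx(d.astype(np.uint8),cv2.MORPH_OPEN,np.ones((2,2)))
n,l,s,c=cv2.connectedComponentsWithStats(d); print([x.tolist() for x in s[1:] if x[4]>12])
E
```

```text
t: 23.18
tool_pos: [0.5571, 0.2438, 0.0881]
tool_rot: [3.135, 0.206, -0.0]
contact_force: [-0.2, 0.2, -0.6]
opening: 0.0256
grip_force: 0.0
t: 24.05
tool_pos: [0.5275, 0.2399, 0.2684]
tool_rot: [3.135, 0.206, 0.001]
contact_force: [0.1, -0.3, -0.4]
opening: 0.0254
grip_force: 0.0
[0.52747446 0.23990875 0.26835472] [ 0.11755267 -0.30327741 -0.36960952] 24.05
0.9 [328. 147.  18.  37.]
0.72 [402. 209.  38.  53.]
0.65 [293. 189.  13.  61.]
expected top/collar px [[329.2 155.2]
 [329.1 142.6]]
gauge 0.72 [237. 148.  35.  38.]
gauge 0.67 [301. 165.  74. 128.]
tuning_tool 0.79 [191. 169.  17.  16.]
tuning_tool 0.51 [252. 214.  26.  28.]
tuning_tool 0.48 [186. 212.  10.  38.]
spray_can_mid 0.93 [236. 147.  34.  44.]
jar_mid 0.89 [371. 144.  30.  27.]
screwdriver_mid 0.67 [168. 171.  21.   9.]
bar_a_mid 0.69 [328. 184.  14.  48.]
bar_a_mid 0.54 [299. 270.  51.  11.]
bar_a_mid 0.51 [179. 175.  80.  32.]
bar_a_mid 0.22 [235. 148.  36.  38.]
[[47, 19, 19, 14, 189], [69, 22, 51, 82, 668], [0, 64, 71, 81, 2383], [127, 117, 7, 7, 34], [136, 116, 8, 10, 37], [131, 129, 14, 9, 63], [297, 131, 7, 33, 144], [133, 139, 48, 42, 1012], [428, 170, 5, 6, 22], [76, 177, 3, 5, 15], [302, 180, 7, 34, 155], [78, 184, 15, 27, 121], [226, 189, 12, 11, 78], [59, 195, 7, 4, 20], [181, 194, 20, 37, 268], [238, 200, 27, 31, 202], [45, 212, 49, 7, 124], [109, 214, 9, 3, 20], [38, 218, 6, 3, 13], [102, 218, 33, 25, 256], [0, 220, 32, 11, 83], [128, 251, 4, 9, 18], [130, 273, 7, 16, 48], [135, 291, 5, 11, 27], [138, 303, 3, 6, 13], [140, 317, 3, 6, 14], [258, 329, 61, 21, 674], [142, 333, 4, 9, 22], [317, 334, 12, 10, 41], [248, 348, 76, 52, 2192], [303, 349, 7, 7, 35], [3, 352, 131, 48, 4509], [324, 378, 33, 22, 234], [277, 385, 31, 15, 271]]
```

```bash
python3 - <<'E'
from h import *
im=get_image("top"); i0=cv2.cvtColor(cv2.imread("pics/top0.png"),4); K,T=cam("top")
s=np.load("w5.npy"); w5=cv2.cvtColor(cv2.imread("pics/w5.png"),4)
def f(im,K,T):
    g=np.mgrid[-20:20.1:.5,-20:20.1:.5].reshape(2,-1).T*.001; c=np.array([.5396,-.2796])
    sm=lambda c:cv2.remap(im,*[a.astype(np.float32).reshape(-1,1) for a in w2p(np.c_[g+c,np.full(len(g),.07)],K,T).T],1)[:,0].astype(float)
    r=np.hypot(*g.T); v=sm(c).mean(1)
    wt=np.where(r<.008,128-v,0); wt-=np.where(r<.008,wt[r<.008].mean(),0); m=(wt[:,None]*g).sum(0); return np.degrees(np.arctan2(m[1],m[0]))
print("w5",f(w5,*cam("wrist",{"tool_pos":s[:3],"tool_rot":s[3:]})),"top before",f(i0,K,T),"after",f(im,K,T))
E
```

```text
w5 -44.78838845342314 top before -45.92669860740629 after 5.7580655018145
```

```bash
python3 -c "
from station import *
print(finish_job())"
```

```text
the job is handed in; nothing more can be done
None
```

The job is handed in, but no verdict came back: the bar wedged at the green band, the trimmer's pointer was turned to green (measured 2 to 9 degrees short of the patch centre, limit about 11.5), and the tuning tool is back upright, seated on its collar in the hole it came from, with the spray can, jar and screwdriver where they started and no contact with the spare bars.

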